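Seat a drive centre with the spring striker

TASK

Seat the pronged drive centre fully home in the end of the clamped turning blank with one blow of the spring striker: gently draw the striker back by its upright post until the hidden sear catches, without forcing it against the rubber stop inside, let go completely so that the sear alone holds it, then press the trip button to fire it. Do not push on the drive centre yourself, and leave the other things on the bench where they are.

Things in the scene. Friction and masses are not known exactly. Their poses are not given: they have to be found in the camera images.
- fixture: spring-striker fixture, fixed to the bench: dark steel base plate 420 x 120 x 14 mm. Origin: centre of the plate's underside; x along the striker's axis (65 mm above the bench), towards the clamped blank; z up. From -x to +x: grey housing with the trip button; the open run of the striker between rails 42 mm high; the steel drive centre; the wooden blank in its vice.
- striker: the striker: steel hammer head (30 mm across, 34 mm long) with an upright round steel post, 16 mm across, by which it is drawn along the fixture's -x. Origin at the post's foot on the axis, 65 mm above the bench: x = +42.5 mm of the fixture at the start (resting on the centre), +53 mm fully forward. A spring pushes it forward: 5 N at the start, 0.18 N more per mm drawn.
- post_top (a point): centre of the post's top face, 150 mm above the bench; the upper 50 mm stands free on all sides. The sear catches after a draw of 27 to 58 mm from the start, different each time. Let back after the catch, the post stays drawn and no longer pushes; if not caught it pushes on and goes forward with the fingers.
- centre: the drive centre: steel disc 28 mm across with four prongs towards the blank and an 18 mm shank, 31 mm long, towards the striker. Origin on the axis, 65 mm above the bench, 5 mm from the shank's struck end: at x = +65 mm of the fixture at the start, prongs just started; +75.5 mm fully home, disc flush with the blank's end. Held by friction; moves only under a blow.
- housing_top (a point): centre of the top of the grey box housing, 98 mm above the bench (x -180 to -72 mm of the fixture, 76 mm wide; a lower snout reaches to -42 mm). In it, unseen, a ramped collar on the rod, clamped at a different place each time, pushes the sear aside: felt during the draw as up to 6 N more for some 10 mm, then gone. The catch follows about 16 mm later, with hardly any change in force.
- trip_top (a point): centre of the top face of the trip button: round, steel, 28 mm across, standing out of the housing's top, its face 118 mm above the bench at x = -110 mm of the fixture, y = 0. Pressed straight down, 9 mm at most; the sear lets go after about 6 mm. 3 to 8 N press it down.
- blank_end (a point): top edge of the blank's end face, 88 mm above the bench, at x = +106 mm of the fixture, y = 0. The blank is a square wooden bar 46 x 46 mm reaching to x = +206 mm, clamped between two grey vice cheeks.
- bumper: rubber stop inside the housing, out of sight, front face at x = -125.5 mm of the fixture. The collar meets it 3.5 mm of draw after the catch: felt as a steep rise of 5 N per mm. It must not be pressed with more than 18 N.
- spare_centre: the spare drive centre: a small steel mushroom, 28 mm disc foot and 18 mm stem, 38 mm tall, standing on the fixture's base plate on the side nearer the robot; leave alone. Origin at the centre of its underside.
- chuck_ring: a dark steel chuck ring, 54 mm across, 24 mm tall, lying just beyond the fixture; leave alone. Origin at the centre of its underside.
- turned_bowl: a small turned wooden bowl, 112 mm across the rim, 50 mm tall, beyond the fixture; leave alone. Origin at the centre of its underside.
- offcut: a loose wooden offcut 90 x 46 x 46 mm beyond the fixture; leave alone. Origin at the centre of its underside.
- mallet: a turner's mallet standing on its head: 60 mm across, 185 mm tall, past the blank's end of the fixture; leave alone. Origin at the centre of its underside.
- wax_tin: a round tin, 74 mm across, 50 mm tall, beside the housing on the side nearer the robot; leave alone. Origin at the centre of its underside.
- sanding_block: a cork sanding block 102 x 62 x 30 mm, past the housing's end; leave alone. Origin at the centre of its underside.

How it is judged:
By the outcome, as a careful person would: the job done as asked, in the order asked, and still so for the second after the job is handed in, with the robot touching nothing.
It also fails if it takes over 69 s, if anything falls off the work surface, if the arm or the gripper's body presses on something with over 40 N, if the wrist force passes 120 N, or if a joint passes its speed limit or range.

ROBOT

A 6-joint arm with a two-finger parallel gripper is mounted at the origin on the work surface. World frame = base frame: x ahead of the robot, y to its left, z up, the work surface at z = 0. Lengths are in mm, angles in rad, forces in N, time in s.
With the tool pointing down it reaches from about 350 to 975 mm from the base axis. Payload 7.1 kg.
Tool frame: the origin (TCP) lies at the very end of the fingers, on their centre line; the grasp point (between the pads) lies 19 mm behind it (ctrl.grip_depth is the distance from the TCP to the grasp point, in mm); x points along the fingers, z is the direction in which the jaws open and shut, and the axes are right-handed (so a half turn about x gives the same grasp; the last joint's range is limited). The gripper opens to 88 mm and grips with 3 to 60 N. Pads are 20 mm wide; open, the fingers measure 115 mm over their backs; the gripper's body (75 mm by 178 mm) begins 61 mm behind the grasp point.
Start: joints at [1.172, 0.423, 1.63, -0, 1.089, -0.019], TCP at [231.677, 580.457, 222.675] pointing down, gripper open.
Joint ranges: [-3, 3], [-0.9, 2.11], [0.09, 2.58], [-1.31, 4.45], [0.11, 2.69], [-2.54, 2.54]. Speed limits (rad/s): [2.39, 2.39, 3.01, 3.14, 3.14, 3.14].

INTERFACE

Orientations are given as a rotation vector (axis times angle).
In Python, from workcell import ctrl gives the robot as it stands. The module is installed in compiled form; this text tells all that it offers.
- The arm moves only by the tool send_rows, never from a script. Its argument "rows" is a list of rows, each a list of 4 numbers: the shift along the tool's x, y, z in mm, then the turn about the tool's x in rad. In form: [[x, y, z, turn], ...]. A call has 1 to 10 rows; each row shifts and turns the pose as measured when the row begins, along the tool's axes as they then stand; what a row does not reach is not made up. A row lasts 1/12 s, in which the tool goes at most 41.7 mm and 7.16 degrees, less where a joint would pass 70% of its speed; a pose out of reach is approached as far as the arm can. A call with a gripper value outside its range is refused whole. "fingers" is the opening, from 0 (shut) to 1 (fully open), set as the call begins (left out, the last holds). The fingers move at their own pace and stop on an object; the grip force is fixed at half the most. Time passes only in rows, so rows that do not move let the fingers close. It gives the time, the measured TCP pose, the force and the opening at its end, in the units of the state.
- ctrl.get_obs(): the state, without advancing time (a new reading comes with each control period).
- ctrl.get_image(name): name is "side" or "top"; returns a dict with "img" (480x640x3 uint8, red, green, blue), "depth" (480x640 float32, mm along the optical axis (not along the pixel's ray), 0 where there is no reading), "mtx" (3x3 intrinsics, pixels), "dist_coeffs" ([k1, k2, p1, p2, k3] as OpenCV has them; the pictures are not rectified), "world_from_camera" (4x4, takes a point from camera to world coordinates). Camera axes: x right, y down, z forward; pixel columns grow to the right and rows downward; lengths in mm; the calibration is good to about 2 mm. A picture is of the moment at which its call begins.
- ctrl.close_job(): hands the job in, once; it reports no verdict.
The state is a dict: "t": time; "qpos": joint angles; "qvel": joint speeds; "joint_torque": joint torques, N m; "ee_pos": TCP position; "orientation": TCP orientation; "ft_force": force on the tool from outside, world axes, zero at the start; "moment": the same for the moment, N m; "width": finger opening in mm.
Only numpy, scipy, OpenCV 4.12 (cv2) and the standard library are available. Lean on these libraries where they do the work, as an engineer would, in place of code of your own. Each camera call takes 0.05 s, during which the arm holds its last target.

## Working session

There is one attempt and no reset: what is moved stays moved. The work goes in short steps, Python scripts to look and compute and a tool call to move; the robot and the scene stay as the last step left them, time stands still between calls to the robot, and variables do not carry over. Pictures are saved under pics/ and viewed, and the job is handed in when it is done.

Besides the shell and the picture viewer there is one more tool, called after ">>>" as name([rows], argument=value, ...), one row to a line, values as JSON. send_rows: Moves the arm, as the interface text tells. Its arguments: {"type":"object","properties":{"rows":{"type":"array"},"fingers":{"type":"number"}},"required":["rows"]}

```bash
mkdir -p pics
python3 - <<'E'
from workcell import ctrl
import cv2,numpy as np
o=ctrl.get_obs(); print(o)
for n in("side","top"):
    d=ctrl.get_image(n); cv2.imwrite(f"pics/{n}0.png",d["img"][:,:,::-1]); np.savez(f"{n}0.npz",**d)
    print(n,d["mtx"],d["dist_coeffs"],d["world_from_camera"])
E
```

```text
{'t': 0.0, 'qpos': array([ 1.17198154e+00,  4.23811480e-01,  1.63069001e+00, -3.85335422e-05,
        1.08859344e+00, -1.90287450e-02]), 'qvel': array([ 0.00021135,  0.00205311, -0.00186665, -0.0007873 , -0.0006289 ,
       -0.00100558]), 'joint_torque': array([-2.60797897e-04, -5.44620645e+01, -2.73670363e+01,  6.44247676e-02,
        2.26279499e-02, -1.37142110e-04]), 'ee_pos': array([231.48811331, 579.95228899, 221.92002495]), 'orientation': array([-0.92593076,  1.36653532,  0.92453291]), 'ft_force': array([ 0.43980377,  0.44328876, -0.10763881]), 'moment': array([ 0.02954107,  0.02832341, -0.01903085]), 'width': 87.84004623047412}
side [[556.98923583   0.         322.72588781]
 [  0.         556.98923583 242.67248893]
 [  0.           0.           1.        ]] [-0.14188759  0.          0.          0.          0.        ] [[ 9.58504252e-01 -1.61236809e-01  2.35100595e-01  3.25734805e+02]
 [-2.85048215e-01 -5.54028544e-01  7.82176379e-01 -7.65773649e+02]
 [ 4.13681665e-03 -8.16734390e-01 -5.76998980e-01  7.13555060e+02]
 [ 0.00000000e+00  0.00000000e+00  0.00000000e+00  1.00000000e+00]]
top [[458.26385905   0.         314.41600426]
 [  0.         458.26385905 233.22862005]
 [  0.           0.           1.        ]] [0.00169532 0.         0.         0.         0.        ] [[-3.14417502e-03 -9.94496996e-01  1.04717904e-01  4.66482592e+02]
 [-9.99995056e-01  3.13049952e-03 -2.94955313e-04  5.66259800e+01]
 [-3.44871770e-05 -1.04718314e-01 -9.94501922e-01  1.17708354e+03]
 [ 0.00000000e+00  0.00000000e+00  0.00000000e+00  1.00000000e+00]]
```

View pics/side0.png

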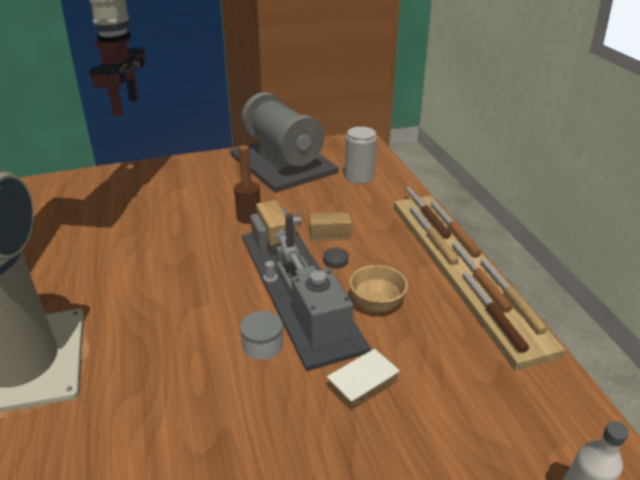

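View pics/top0.png

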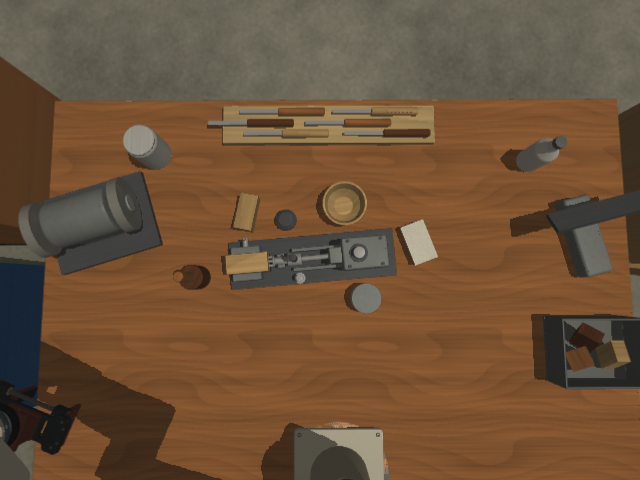

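The side view shows the post at about (290,215) and the button at (318,278). In the top view the button is at about (359,253), the post near (294,258), the blank at (247,263), the spare centre at (300,278) and the tin at (366,298). Next I'll measure these in 3D.

```bash
cat > h.py <<'E'
import numpy as np,cv2
def cloud(d):
    h,w=d["depth"].shape
    u,v=np.meshgrid(np.arange(w),np.arange(h))
    p=np.stack([u,v],-1).reshape(-1,1,2).astype(np.float64)
    n=cv2.undistortPoints(p,d["mtx"],d["dist_coeffs"]).reshape(h,w,2)
    z=d["depth"][...,None].astype(float)
    c=np.concatenate([n*z,z],-1)
    T=d["world_from_camera"]
    return c@T[:3,:3].T+T[:3,3]
def proj(d,P):
    T=np.linalg.inv(d["world_from_camera"])
    r,_=cv2.Rodrigues(T[:3,:3])
    return cv2.projectPoints(np.float64(P).reshape(-1,1,3),r,T[:3,3],d["mtx"],d["dist_coeffs"])[0].reshape(-1,2)
E
python3 - <<'E'
import numpy as np,cv2
from h import *
for n in("top","side"):
    d=dict(np.load(n+"0.npz")); W=cloud(d)
    m=d["depth"]>0
    reg=m&(W[...,0]>380)&(W[...,0]<560)&(W[...,1]>-180)&(W[...,1]<320)
    def st(name,zl,zh,extra=None):
        k=reg&(W[...,2]>zl)&(W[...,2]<zh)
        if extra is not None:k&=extra
        P=W[k]; print(n,name,len(P),P.mean(0).round(1) if len(P) else '',P.min(0).round(1) if len(P) else'',P.max(0).round(1) if len(P) else'')
        return k
    st("post",135,160, (W[...,1]<200)); st("trip",110,125,(W[...,1]<40)); k=st("hous",93,103,(W[...,1]<40)); 
    if k.any():
        r=cv2.minAreaRect(W[k][:,:2].astype(np.float32)); print(r)
    k=st("blank",82,93,(W[...,1]>60)); 
    if k.any(): print(cv2.minAreaRect(W[k][:,:2].astype(np.float32)))
    k=st("plate",9,18)
    print(cv2.minAreaRect(W[k][:,:2].astype(np.float32)))
    if n=="top": im=d["img"][215:305,215:410]
    else: im=d["img"][190:370,225:385]
    cv2.imwrite(f"pics/{n}0z.png",cv2.resize(im[:,:,::-1],None,fx=4 if n=="top" else 3.3,fy=4 if n=="top" else 3.3,interpolation=cv2.INTER_CUBIC))
E
```

```text
top post 41 [520.4 104.7 149.1] [512.8  97.8 135.9] [527.9 111.3 153. ]
top trip 110 [533.7 -46.2 118.5] [520.1 -58.3 113.3] [545.6 -32.8 123.4]
top hous 1041 [528.3 -63.   98.7] [ 495.3 -117.4   93. ] [559.4  -6.5 103. ]
((527.6635131835938, -62.01228332519531), (64.22743225097656, 110.62913513183594), 0.358238160610199)
top blank 819 [510.9 215.8  88.5] [484.7  90.9  82.1] [536.9 269.4  92.8]
((514.3963623046875, 179.45736694335938), (46.175559997558594, 178.24151611328125), 4.957330703735352)
top plate 2572 [499.4  69.1  14.4] [ 405.1 -179.8    9. ] [559.7 276.7  18. ]
((482.0721435546875, 48.697479248046875), (456.5247497558594, 154.12786865234375), 89.82228088378906)
side post 76 [518.9 102.1 144.9] [511.8  96.2 135.8] [526.8 111.  152.7]
side trip 169 [531.8 -49.1 116.1] [518.7 -62.8 110. ] [545.  -31.8 120. ]
side hous 1359 [525.9 -72.3  97.4] [ 492.8 -119.5   93. ] [560.   -8.1 103. ]
((529.5161743164062, -63.26184844970703), (67.691650390625, 108.39667510986328), 4.946903228759766)
side blank 609 [508.1 208.4  87.1] [483.2  95.9  82.1] [532.7 271.7  92.9]
((511.6923828125, 182.97705078125), (46.25388717651367, 174.33502197265625), 4.6012091636657715)
side plate 2931 [490.1   3.5  13.1] [ 389.2 -153.     9. ] [559.9 269.8  18. ]
((474.5686950683594, 58.408050537109375), (422.8138732910156, 170.3660125732422), 89.92549896240234)
```

View pics/top0z.png

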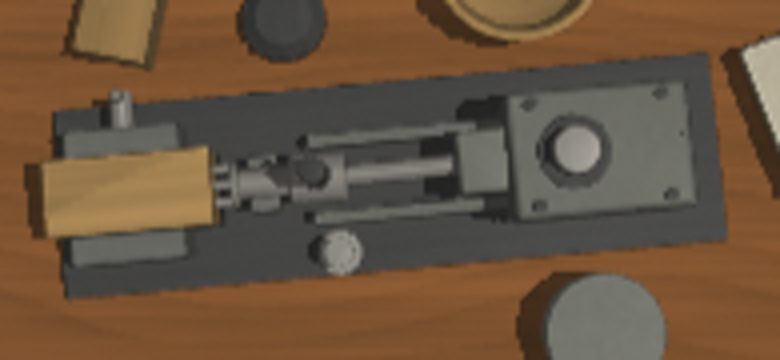

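View pics/side0z.png

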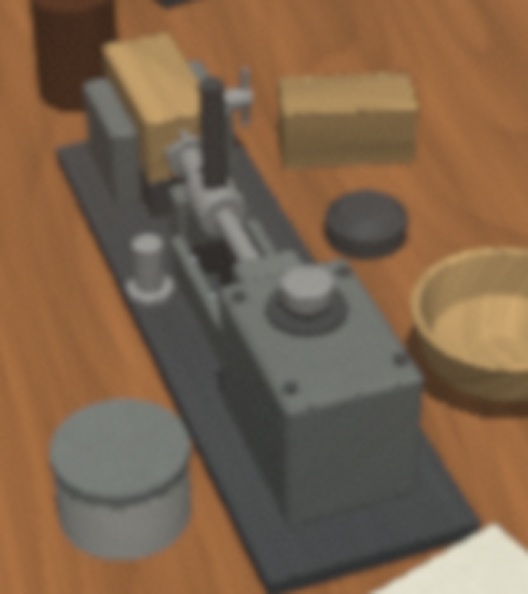

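Run:
```python
import numpy as np,cv2
R=cv2.Rodrigues(np.array([-0.92593076,1.36653532,0.92453291]))[0]; print(R.round(3))
for c in (1,2): print("xyz"[c],np.degrees(np.arctan2(R[1,c],R[0,c])))
f=np.degrees(np.arctan2(152.3,-13)); print("fix x dir",f)
# fit trip/post centres using top region
from h import *
for n in("top","side"):
    d=dict(np.load(n+"0.npz"))
    e=np.array([-0.0852,0.9964]);t=np.array([533.,-47.5])
    o=t+110*e
    def F(x,y,z): 
        q=o+x*e+y*np.array([-e[1],e[0]]); return [q[0],q[1],z]
    P=[F(42.5,0,150),F(42.5,0,100),F(-110,0,118),F(106,-23,88),F(106,23,88),F(206,-23,88),F(206,23,88),F(-180,-38,98),F(-180,38,98),F(-72,38,98),F(-72,-38,98),F(210,60,14),F(210,-60,14),F(-210,60,14),F(-210,-60,14)]
    im=cv2.resize(d["img"][:,:,::-1],None,fx=3,fy=3,interpolation=cv2.INTER_CUBIC)
    for p in proj(d,P): cv2.circle(im,tuple(int(round(v)) for v in p*3+1),3,(0,0,255),-1)
    im=im[620:920,640:1240] if n=="top" else im[560:1100,680:1180]
    cv2.imwrite(f"pics/{n}0p.png",im)
    print(o)
```

```text
[[-0.001 -0.929  0.371]
 [-0.001  0.371  0.929]
 [-1.    -0.    -0.002]]
y 158.24088825649534
z 68.2408877807833
fix x dir 94.87881831717704
[523.628  62.104]
[523.628  62.104]
```

View pics/top0p.png

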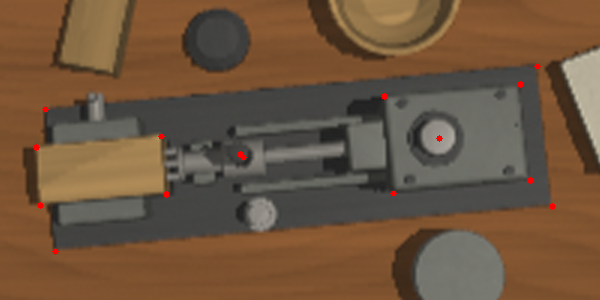

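View pics/side0p.png

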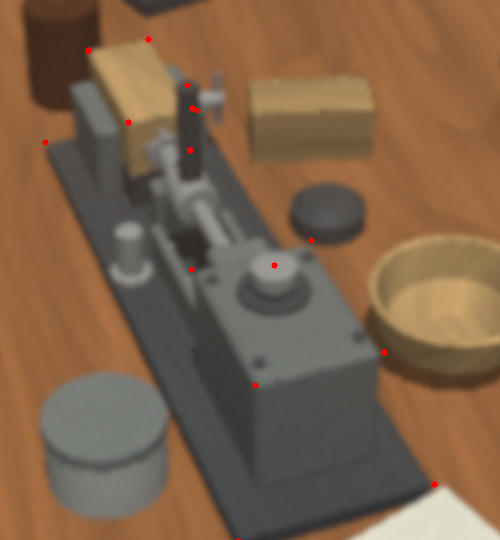

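>>> send_rows([
  [-4, 0, 0, 0.111],
  [-4, 0, 0, 0.111],
  [-4, 0, 0, 0.111],
  [-4, 0, 0, 0.111],
  [-4, 0, 0, 0.111],
  [-4, 0, 0, 0.111],
  [-4, 0, 0, 0.111],
  [-4, 0, 0, 0.111],
  [-4, 0, 0, 0.111],
  [-4, 0, 0, 0.108],
], fingers=0)

```text
t: 0.93
ee_pos: [229.9, 576.4, 257.5]
orientation: [-0.036, 1.576, 0.017]
ft_force: [-0.6, 0.1, 0.0]
width: 24.4
```

```bash
cat >> h.py <<'E'
e=np.array([-0.0852,0.9964]);O=np.array([523.63,62.10])
def tofix(p):
    q=np.array(p[:2])-O; return np.array([q@e, q@np.array([-e[1],e[0]]), p[2]])
def rep(target=None):
    from workcell import ctrl
    o=ctrl.get_obs(); R=cv2.Rodrigues(np.array(o["orientation"]))[0]
    f=np.array(o["ft_force"])
    print("t",round(o["t"],2),"pos",o["ee_pos"].round(1),"fix",tofix(o["ee_pos"]).round(2),"y az",round(np.degrees(np.arctan2(R[1,1],R[0,1])),2),"xaxis",R[:,0].round(4),"w",round(o["width"],1),"q",o["qpos"].round(2))
    print("F world",f.round(2),"along fix x",round(f[:2]@e,2))
    if target is not None:
        d=np.array([*(O+target[0]*e+target[1]*np.array([-e[1],e[0]])),target[2]])-o["ee_pos"]
        print("tool shift to target",(R.T@d).round(1))
    return o
E
python3 -c "
from h import *
rep((77.5,0,112))"
```

```text
t 0.93 pos [229.9 576.4 257.5] fix [537.48 248.81 257.46] y az 91.94 xaxis [-0.0054 -0.0127 -0.9999] w 24.4 q [ 1.17  0.39  1.6  -0.    1.17  1.14]
F world [-0.55  0.1   0.02] along fix x 0.15
tool shift to target [ 149.5 -444.7  273. ]
```

>>> send_rows([
  [0, -25, 5, 0],
  [0, -33, 8, 0],
  [0, -33, 8, 0],
  [0, -33, 8, 0],
  [0, -33, 10, 0],
  [0, -33, 10, 0],
  [0, -33, 10, 0],
  [0, -33, 10, 0],
  [0, -33, 10, 0],
  [0, -20, 5, 0],
])

```text
t: 1.77
ee_pos: [322.1, 260.2, 257.5]
orientation: [-0.038, 1.578, 0.017]
ft_force: [-1.2, 0.4, -0.4]
width: 0.2
```

```bash
python3 -c "
from h import *
rep((77.5,0,112))"
```

```text
t 1.77 pos [322.1 260.2 257.5] fix [214.6  183.89 257.55] y az 92.0 xaxis [-0.0075 -0.0141 -0.9999] w 0.2 q [ 0.66  0.06  2.03 -0.01  1.07  0.62]
F world [-1.17  0.41 -0.39] along fix x 0.51
tool shift to target [ 145.8 -125.6  191.7]
```

>>> send_rows([
  [0, -12, 18, -0.01],
  [0, -15, 24, -0.01],
  [0, -15, 24, -0.01],
  [0, -15, 24, -0.01],
  [0, -15, 24, -0.01],
  [0, -15, 24, 0],
  [0, -15, 24, 0],
  [0, -12, 17, 0],
  [0, -6, 8, 0],
  [0, 0, 0, 0],
])

```text
t: 2.6
ee_pos: [522.9, 139.7, 255.2]
orientation: [-0.077, 1.582, 0.052]
ft_force: [-0.2, -0.2, -0.1]
width: 0.3
```

```bash
python3 -c "
from h import *
rep((77.5,0,112))"
```

```text
t 2.6 pos [522.9 139.7 255.2] fix [ 77.36  -5.88 255.16] y az 94.71 xaxis [-0.0117 -0.0163 -0.9998] w 0.3 q [ 0.25  0.27  1.78 -0.01  1.11  0.17]
F world [-0.19 -0.23 -0.07] along fix x -0.21
tool shift to target [143.2   2.3  -4. ]
```

>>> send_rows([
  [15, 0, -1, 0],
  [18, 0, -1, 0],
  [18, 1, -1, 0],
  [18, 1, -1, 0],
  [18, 0, 0, 0],
  [18, 0, 0, 0],
  [15, 0, 0, 0],
  [12, 0, 0, 0],
  [6, 0, 0, 0],
  [0, 0, 0, 0],
])

```text
t: 3.43
ee_pos: [506.1, 144.5, 112.0]
orientation: [-0.079, 1.588, 0.055]
ft_force: [-0.6, 0.5, -0.3]
width: 0.3
```

Run:
```python
from h import *
from workcell import ctrl
rep((77.5,0,112))
for n,c in(("side",(190,340,225,385)),("top",(225,305,215,410))):
    d=ctrl.get_image(n); im=d["img"][c[0]:c[1],c[2]:c[3],::-1]
    cv2.imwrite(f"pics/{n}1.png",cv2.resize(im,None,fx=4,fy=4,interpolation=cv2.INTER_CUBIC)[:600,:800])
```

```text
t 3.43 pos [506.1 144.5 112. ] fix [ 83.58  10.43 112.03] y az 94.88 xaxis [-0.0171 -0.0154 -0.9997] w 0.3 q [ 0.26  0.45  1.91 -0.01  0.81  0.19]
F world [-0.56  0.46 -0.34] along fix x 0.51
tool shift to target [-0.1 -6.1 10.4]
```

View pics/side1.png

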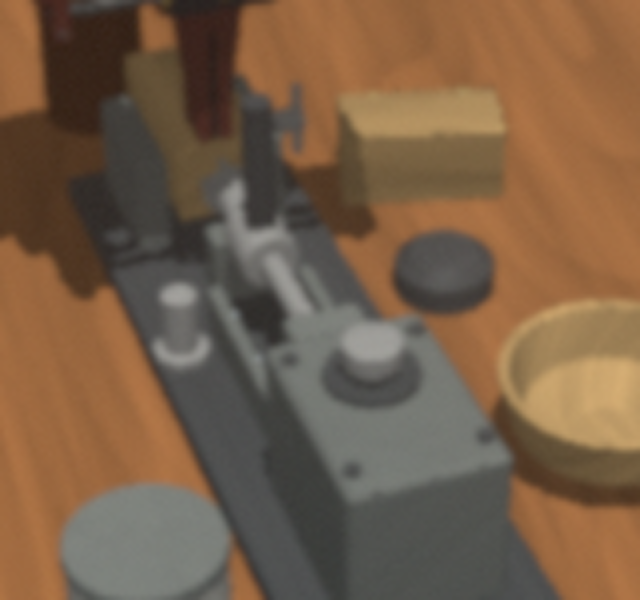

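View pics/top1.png

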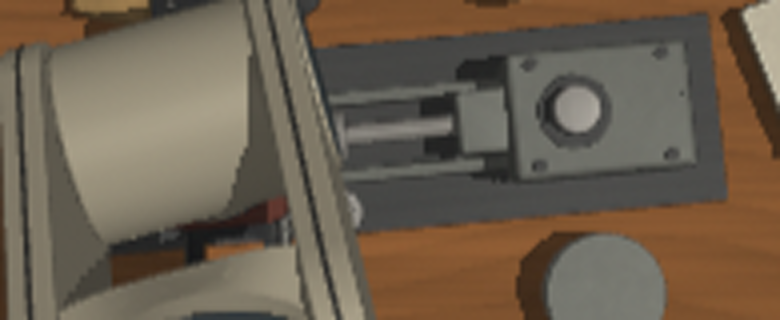

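>>> send_rows([
  [0, 0, 3, 0],
  [0, 0, 4, 0],
  [0, -1, 3, 0],
  [0, -2, 0, 0],
  [0, -2, 0, 0],
  [0, -2, 0, 0],
  [0, -2, 0, 0],
  [0, -1, 0, 0],
  [0, 0, 0, 0],
])

```text
t: 4.28
ee_pos: [522.0, 135.3, 117.5]
orientation: [-0.076, 1.578, 0.057]
ft_force: [-0.2, -0.5, -1.4]
width: 0.4
```

```bash
python3 -c "
from h import *
rep((60.5,0,112))"
```

```text
t 4.28 pos [522.  135.3 117.5] fix [ 73.03  -4.65 117.53] y az 94.85 xaxis [-0.0077 -0.0129 -0.9999] w 0.4 q [ 0.24  0.45  1.88 -0.01  0.82  0.16]
F world [-0.17 -0.48 -1.4 ] along fix x -0.46
tool shift to target [  5.7 -12.5  -4.6]
```

>>> send_rows([
  [2, 0, -1, 0],
  [2, 0, -1, 0],
  [1, 0, -1, 0],
  [0, 0, 0, 0],
  [0, 0, 0, 0],
  [0, 0, 0, 0],
])

```text
t: 4.78
ee_pos: [517.9, 134.7, 111.6]
orientation: [-0.076, 1.579, 0.056]
ft_force: [0.0, 0.2, 0.8]
width: 0.5
```

```bash
python3 -c "
from h import *
rep((60.5,0,112))"
```

```text
t 4.78 pos [517.9 134.7 111.6] fix [ 72.85  -0.53 111.56] y az 94.84 xaxis [-0.0089 -0.0131 -0.9999] w 0.5 q [ 0.24  0.46  1.89 -0.01  0.8   0.16]
F world [0.02 0.19 0.79] along fix x 0.19
tool shift to target [ -0.3 -12.3  -0.5]
```

>>> send_rows([
  [0, -2, 0, 0],
  [0, -2, 0, 0],
  [0, -2, 0, 0],
  [0, -1.5, 0, 0],
  [0, -1, 0, 0],
])

```text
t: 5.2
ee_pos: [518.9, 125.7, 111.8]
orientation: [-0.077, 1.579, 0.057]
ft_force: [-0.3, -0.1, 0.2]
width: 0.4
```

```bash
python3 -c "
from h import *
rep((60.5,0,112))"
```

```text
t 5.2 pos [518.9 125.7 111.8] fix [ 63.81  -0.74 111.79] y az 94.88 xaxis [-0.0086 -0.0131 -0.9999] w 0.4 q [ 0.22  0.46  1.9  -0.02  0.8   0.15]
F world [-0.32 -0.14  0.2 ] along fix x -0.11
tool shift to target [-0.2 -3.3 -0.7]
```

>>> send_rows([
  [0, -1, 0, 0],
  [0, -1, 0, 0],
  [0, -1, 0, 0],
])

```text
t: 5.45
ee_pos: [519.2, 123.6, 111.9]
orientation: [-0.074, 1.579, 0.058]
ft_force: [-0.8, 5.3, -1.5]
width: 0.5
```

>>> send_rows([
  [0, -1, 0, 0],
  [0, -1, 0, 0],
])

```text
t: 5.62
ee_pos: [519.2, 122.9, 111.9]
orientation: [-0.071, 1.579, 0.059]
ft_force: [-1.0, 6.0, -0.7]
width: 0.3
```

>>> send_rows([
  [0, -1, 0, 0],
  [0, -1, 0, 0],
])

```text
t: 5.78
ee_pos: [519.3, 122.4, 112.0]
orientation: [-0.068, 1.579, 0.06]
ft_force: [-0.9, 5.2, -0.8]
width: 0.3
```

>>> send_rows([
  [0, -2, 0, 0],
  [0, -2, 0, 0],
])

```text
t: 5.95
ee_pos: [519.5, 120.1, 111.9]
orientation: [-0.066, 1.579, 0.062]
ft_force: [-1.9, 5.9, -0.3]
width: 0.4
```

>>> send_rows([
  [0, -2, 0, 0],
  [0, -2, 0, 0],
])

```text
t: 6.12
ee_pos: [519.7, 117.8, 112.0]
orientation: [-0.063, 1.578, 0.064]
ft_force: [-0.3, 6.6, 0.1]
width: 0.5
```

>>> send_rows([
  [0, -2, 0, 0],
  [0, -2, 0, 0],
])

```text
t: 6.28
ee_pos: [519.9, 115.7, 112.0]
orientation: [-0.06, 1.578, 0.066]
ft_force: [-0.9, 8.3, -0.4]
width: 0.5
```

```bash
python3 -c "
from h import *
rep((60.5,0,112))"
```

```text
t 6.28 pos [519.9 115.7 112. ] fix [ 53.68  -0.87 112.02] y az 94.59 xaxis [-0.0086  0.003  -1.    ] w 0.5 q [0.19 0.45 1.9  0.01 0.79 0.11]
F world [-0.91  8.29 -0.44] along fix x 8.34
tool shift to target [ 0.1  6.8 -0.9]
```

>>> send_rows([
  [0, -3, 0, 0],
])

```text
t: 6.37
ee_pos: [520.1, 113.7, 112.0]
orientation: [-0.059, 1.578, 0.067]
ft_force: [-1.0, 7.2, -0.4]
width: 0.6
```

>>> send_rows([
  [0, -3, 0, 0],
])

```text
t: 6.45
ee_pos: [520.3, 111.7, 112.1]
orientation: [-0.057, 1.578, 0.068]
ft_force: [-1.2, 7.9, -0.0]
width: 0.6
```

>>> send_rows([
  [0, -3, 0, 0],
])

```text
t: 6.53
ee_pos: [520.5, 109.7, 112.0]
orientation: [-0.056, 1.578, 0.069]
ft_force: [-0.9, 7.4, -0.9]
width: 0.5
```

>>> send_rows([
  [0, -3, 0, 0],
])

```text
t: 6.62
ee_pos: [520.6, 107.8, 112.1]
orientation: [-0.054, 1.578, 0.07]
ft_force: [-1.3, 9.3, 0.9]
width: 0.7
```

>>> send_rows([
  [0, -3, 0, 0],
])

```text
t: 6.7
ee_pos: [520.8, 105.9, 112.1]
orientation: [-0.052, 1.578, 0.071]
ft_force: [-1.1, 8.1, -0.8]
width: 0.3
```

>>> send_rows([
  [0, -3, 0, 0],
])

```text
t: 6.78
ee_pos: [521.0, 104.1, 112.2]
orientation: [-0.05, 1.578, 0.072]
ft_force: [-1.1, 9.2, -0.7]
width: 0.4
```

>>> send_rows([
  [0, -3, 0, 0],
])

```text
t: 6.87
ee_pos: [521.2, 102.4, 112.2]
orientation: [-0.048, 1.578, 0.073]
ft_force: [-1.3, 9.3, 0.6]
width: 0.4
```

>>> send_rows([
  [0, -3, 0, 0],
])

```text
t: 6.95
ee_pos: [521.3, 100.6, 112.2]
orientation: [-0.046, 1.578, 0.075]
ft_force: [-0.9, 8.7, 0.3]
width: 0.5
```

>>> send_rows([
  [0, -3, 0, 0],
])

```text
t: 7.03
ee_pos: [521.5, 98.9, 112.2]
orientation: [-0.044, 1.578, 0.076]
ft_force: [-0.4, 10.1, -0.5]
width: 0.5
```

>>> send_rows([
  [0, -3, 0, 0],
])

```text
t: 7.12
ee_pos: [521.6, 97.3, 112.2]
orientation: [-0.042, 1.578, 0.077]
ft_force: [-0.7, 9.3, -0.5]
width: 0.4
```

>>> send_rows([
  [0, -3, 0, 0],
])

```text
t: 7.2
ee_pos: [521.8, 95.7, 112.3]
orientation: [-0.04, 1.578, 0.079]
ft_force: [-1.5, 11.3, 0.1]
width: 0.4
```

>>> send_rows([
  [0, -3, 0, 0],
])

```text
t: 7.28
ee_pos: [521.9, 94.4, 112.3]
orientation: [-0.037, 1.578, 0.08]
ft_force: [-2.3, 15.1, 0.7]
width: 0.4
```

>>> send_rows([
  [0, -2.5, 0, 0],
])

```text
t: 7.37
ee_pos: [522.0, 93.9, 112.4]
orientation: [-0.034, 1.578, 0.082]
ft_force: [-0.6, 15.1, -1.0]
width: 0.2
```

>>> send_rows([
  [0, -2.5, 0, 0],
])

```text
t: 7.45
ee_pos: [522.0, 93.5, 112.4]
orientation: [-0.03, 1.578, 0.084]
ft_force: [-1.7, 15.7, 0.2]
width: 0.1
```

>>> send_rows([
  [0, -4, 0, 0],
])

```text
t: 7.53
ee_pos: [522.2, 92.0, 112.4]
orientation: [-0.027, 1.577, 0.086]
ft_force: [-1.4, 16.3, 1.8]
width: 0.5
```

>>> send_rows([
  [0, -4, 0, 0],
])

```text
t: 7.62
ee_pos: [522.3, 90.5, 112.5]
orientation: [-0.023, 1.577, 0.089]
ft_force: [-1.0, 18.5, 0.5]
width: 0.2
```

>>> send_rows([
  [0, -4, 0, 0],
])

```text
t: 7.7
ee_pos: [522.4, 89.2, 112.5]
orientation: [-0.019, 1.578, 0.091]
ft_force: [-2.0, 19.0, 0.3]
width: 0.4
```

>>> send_rows([
  [0, -4, 0, 0],
])

```text
t: 7.78
ee_pos: [522.6, 88.0, 112.6]
orientation: [-0.015, 1.577, 0.094]
ft_force: [-1.9, 20.6, 0.5]
width: 0.3
```

>>> send_rows([
  [0, -4, 0, 0],
])

```text
t: 7.87
ee_pos: [522.8, 86.2, 112.6]
orientation: [-0.012, 1.577, 0.096]
ft_force: [-1.0, 13.8, 0.7]
width: 0.4
```

```bash
python3 -c "
from h import *
rep((60.5,0,112))"
```

```text
t 7.87 pos [522.8  86.2 112.6] fix [ 24.11  -1.18 112.59] y az 93.94 xaxis [-0.0096  0.053  -0.9985] w 0.4 q [ 0.11  0.45  1.91  0.08  0.79 -0.01]
F world [-1.   13.82  0.66] along fix x 13.85
tool shift to target [ 2.6 36.3 -1.8]
```

>>> send_rows([
  [0, -3.5, 0, 0],
  [0, -3.5, 0, 0],
])

```text
t: 8.03
ee_pos: [523.0, 83.5, 112.7]
orientation: [-0.006, 1.577, 0.1]
ft_force: [-1.9, 14.5, 0.9]
width: 0.3
```

>>> send_rows([
  [0, -3.5, 0, 0],
])

```text
t: 8.12
ee_pos: [523.1, 82.1, 112.7]
orientation: [-0.003, 1.577, 0.102]
ft_force: [-0.9, 15.1, 0.9]
width: 0.4
```

>>> send_rows([
  [0, -3.5, 0, 0],
])

```text
t: 8.2
ee_pos: [523.3, 80.8, 112.8]
orientation: [-0.0, 1.577, 0.105]
ft_force: [-0.6, 15.1, 1.1]
width: 0.4
```

>>> send_rows([
  [0, -3.5, 0, 0],
])

```text
t: 8.28
ee_pos: [523.4, 79.5, 112.8]
orientation: [0.003, 1.577, 0.107]
ft_force: [-2.4, 15.0, 1.3]
width: 0.5
```

```bash
python3 -c "
from h import *
rep((60.5,0,112))"
```

```text
t 8.28 pos [523.4  79.5 112.8] fix [ 17.38  -1.26 112.82] y az 93.77 xaxis [-0.0103  0.0694 -0.9975] w 0.5 q [ 0.09  0.45  1.91  0.1   0.79 -0.05]
F world [-2.37 15.    1.29] along fix x 15.15
tool shift to target [ 3.8 42.9 -2.1]
```

>>> send_rows([
  [0, -3.5, 0, 0],
  [0, -3.5, 0, 0],
])

```text
t: 8.45
ee_pos: [523.6, 77.1, 112.9]
orientation: [0.01, 1.577, 0.111]
ft_force: [-1.8, 15.9, 1.1]
width: 0.2
```

>>> send_rows([
  [0, -3.5, 0, 0],
  [0, -3.5, 0, 0],
])

```text
t: 8.62
ee_pos: [523.8, 74.8, 113.0]
orientation: [0.016, 1.578, 0.116]
ft_force: [-1.6, 16.3, 1.8]
width: 0.6
```

>>> send_rows([
  [0, -3.5, 0, 0],
])

```text
t: 8.7
ee_pos: [523.9, 73.7, 113.1]
orientation: [0.02, 1.578, 0.118]
ft_force: [-1.4, 17.0, 2.3]
width: 0.6
```

```bash
python3 -c "
from h import *
rep((60.5,0,112))"
```

```text
t 8.7 pos [523.9  73.7 113.1] fix [ 11.57  -1.3  113.06] y az 93.57 xaxis [-0.0114  0.0872 -0.9961] w 0.6 q [ 0.07  0.45  1.91  0.12  0.79 -0.08]
F world [-1.4  17.04  2.3 ] along fix x 17.1
tool shift to target [ 5.4 48.6 -2.4]
```

>>> send_rows([
  [0, -3.5, 0, 0],
])

```text
t: 8.78
ee_pos: [524.1, 72.5, 113.1]
orientation: [0.023, 1.578, 0.12]
ft_force: [-1.1, 15.5, 2.5]
width: 0.3
```

>>> send_rows([
  [0, -3.5, 0, 0],
])

```text
t: 8.87
ee_pos: [524.1, 71.3, 113.1]
orientation: [0.026, 1.578, 0.123]
ft_force: [-1.4, 14.3, 1.5]
width: 0.4
```

>>> send_rows([
  [0, 0, 0, 0],
])

```text
t: 8.95
ee_pos: [524.0, 73.2, 113.3]
orientation: [0.029, 1.578, 0.124]
ft_force: [0.1, 14.9, -2.3]
width: 0.3
```

>>> send_rows([
  [0, 0.5, 0, 0],
])

```text
t: 9.03
ee_pos: [523.8, 75.0, 113.4]
orientation: [0.031, 1.578, 0.126]
ft_force: [-0.2, 1.5, -0.6]
width: 0.4
```

>>> send_rows([
  [0, 0.5, 0, 0],
])

```text
t: 9.12
ee_pos: [523.7, 75.8, 113.4]
orientation: [0.03, 1.578, 0.126]
ft_force: [0.2, -0.3, 0.4]
width: 0.3
```

>>> send_rows([
  [0, 1, 0, 0],
  [0, 2, 0, 0],
  [0, 3, 0, 0],
  [0, 3, 0, 0],
  [0, 3, 0, 0],
  [0, 2, 0, 0],
  [0, 1, 0, 0],
  [0, 0, 0, 0],
  [0, 0, 0, 0],
])

```text
t: 9.87
ee_pos: [522.9, 91.3, 115.2]
orientation: [0.029, 1.578, 0.125]
ft_force: [-0.3, 0.5, 0.3]
width: 0.4
```

Run:
```python
from h import *
from workcell import ctrl
rep((-110,0,112))
for n,c in(("side",(190,340,225,385)),):
    d=ctrl.get_image(n); im=d["img"][c[0]:c[1],c[2]:c[3],::-1]
    cv2.imwrite(f"pics/{n}2.png",cv2.resize(im,None,fx=4,fy=4,interpolation=cv2.INTER_CUBIC)[:600,:800])
```

```text
t 9.87 pos [522.9  91.3 115.2] fix [ 29.2   -1.73 115.17] y az 93.5 xaxis [-0.0123  0.0976 -0.9951] w 0.4 q [ 0.09  0.44  1.91  0.14  0.79 -0.07]
F world [-0.3   0.49  0.28] along fix x 0.52
tool shift to target [ -10.5 -138.8    1.6]
```

View pics/side2.png

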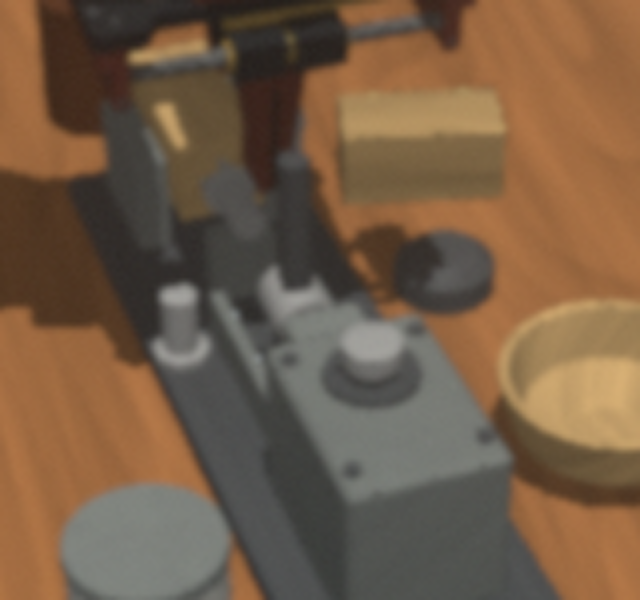

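>>> send_rows([
  [-6, 1.5, 0, 0],
  [-12, 1.5, 0, 0],
  [-14, 1.5, 0, 0],
  [-14, 1.5, 0, 0],
  [-14, 1, 0, 0],
  [-10, 1, 0, 0],
  [-4, 0, 0, 0],
  [0, 0, 0, 0],
  [0, 0, 0, 0],
])

```text
t: 10.67
ee_pos: [522.7, 91.6, 194.6]
orientation: [0.03, 1.579, 0.124]
ft_force: [0.1, 0.1, -0.7]
width: 0.6
```

```bash
python3 -c "
from h import *
rep((-105,0,180))"
```

```text
t 10.67 pos [522.7  91.6 194.6] fix [ 29.43  -1.63 194.58] y az 93.42 xaxis [-0.0135  0.0973 -0.9952] w 0.6 q [ 0.09  0.32  1.86  0.12  0.96 -0.04]
F world [ 0.07  0.07 -0.7 ] along fix x 0.06
tool shift to target [   1.3 -135.2    1.8]
```

>>> send_rows([
  [0, -8, 0, 0],
  [0, -16, 0, 0],
  [0, -20, 0, 0],
  [0, -20, 0, 0],
  [0, -20, 1, 0],
  [0, -20, 1, 0],
  [0, -14, 0, 0],
  [0, -8, 0, 0],
  [0, 0, 0, 0],
  [0, 0, 0, 0],
])

```text
t: 11.5
ee_pos: [527.9, -41.8, 173.9]
orientation: [0.03, 1.592, 0.126]
ft_force: [1.1, -0.3, 0.6]
width: 0.2
```

Run:
```python
from h import *
from workcell import ctrl
rep((-105,0,130))
for n,c in(("side",(190,340,225,385)),):
    d=ctrl.get_image(n); im=d["img"][c[0]:c[1],c[2]:c[3],::-1]
    cv2.imwrite(f"pics/{n}3.png",cv2.resize(im,None,fx=4,fy=4,interpolation=cv2.INTER_CUBIC)[:600,:800])
```

```text
t 11.5 pos [527.9 -41.8 173.9] fix [-103.91    4.62  173.89] y az 93.45 xaxis [-0.026   0.098  -0.9949] w 0.2 q [-0.16  0.37  1.86  0.11  0.96 -0.28]
F world [ 1.13 -0.32  0.63] along fix x -0.41
tool shift to target [43.5 -5.3  5.5]
```

View pics/side3.png

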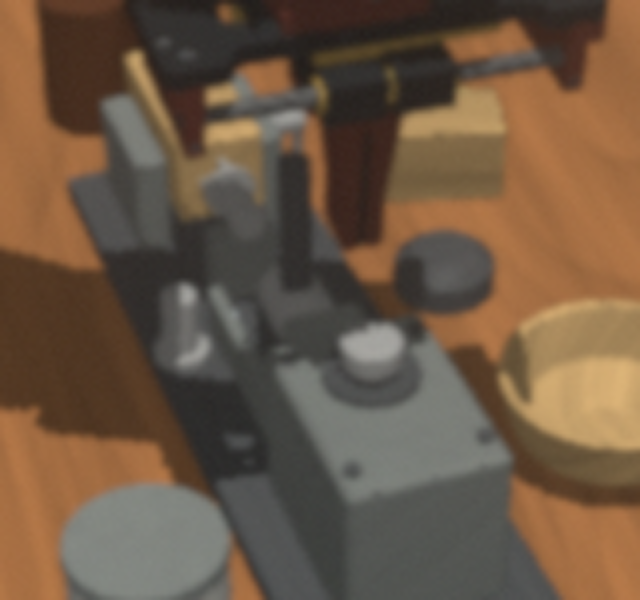

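>>> send_rows([
  [5, -0.5, 1, 0],
  [8, -1, 1, 0],
  [9, -1, 1, 0],
  [9, -1, 1, 0],
  [6, -1, 1, 0],
  [3, 0, 0, 0],
  [0, 0, 0, 0],
  [0, 0, 0, 0],
])

```text
t: 12.22
ee_pos: [531.5, -38.1, 127.9]
orientation: [0.026, 1.594, 0.131]
ft_force: [-0.2, 0.1, -0.2]
width: 0.5
```

```bash
python3 -c "
from h import *
rep((-105,0,120))"
```

```text
t 12.22 pos [531.5 -38.1 127.9] fix [-100.55    0.68  127.92] y az 93.74 xaxis [-0.0289  0.0985 -0.9947] w 0.5 q [-0.15  0.44  1.87  0.12  0.87 -0.3 ]
F world [-0.23  0.14 -0.19] along fix x 0.16
tool shift to target [ 7.4 -5.2  0.9]
```

>>> send_rows([
  [2, -0.5, 0, 0],
  [2, -0.5, 0, 0],
  [2, -0.5, 0, 0],
  [1.5, -0.2, 0, 0],
])

```text
t: 12.55
ee_pos: [532.1, -39.3, 120.6]
orientation: [0.026, 1.592, 0.131]
ft_force: [-0.4, 0.0, -0.4]
width: 0.5
```

>>> send_rows([
  [2, -0.2, 0, 0],
  [2, -0.2, 0, 0],
])

```text
t: 12.72
ee_pos: [532.4, -39.3, 117.3]
orientation: [0.026, 1.592, 0.131]
ft_force: [-2.9, 1.0, 9.7]
width: 0.7
```

>>> send_rows([
  [2.5, -0.2, 0, 0],
  [2.5, -0.2, 0, 0],
])

```text
t: 12.88
ee_pos: [532.4, -39.3, 113.9]
orientation: [0.026, 1.591, 0.131]
ft_force: [-3.5, 0.1, 10.5]
width: 0.4
```

>>> send_rows([
  [2.5, -0.2, 0, 0],
])

```text
t: 12.97
ee_pos: [532.7, -39.3, 112.1]
orientation: [0.027, 1.59, 0.131]
ft_force: [-0.4, 1.3, 4.0]
width: 0.6
```

>>> send_rows([
  [2.5, -0.2, 0, 0],
])

```text
t: 13.05
ee_pos: [532.8, -39.2, 109.9]
orientation: [0.027, 1.59, 0.131]
ft_force: [-1.8, 0.8, 11.6]
width: 0.5
```

Run:
```python
from h import *
from workcell import ctrl
rep((-105,0,130))
for n,c in(("side",(190,340,225,385)),):
    d=ctrl.get_image(n); im=d["img"][c[0]:c[1],c[2]:c[3],::-1]
    cv2.imwrite(f"pics/{n}4.png",cv2.resize(im,None,fx=4,fy=4,interpolation=cv2.INTER_CUBIC)[:600,:800])
```

```text
t 13.05 pos [532.8 -39.2 109.9] fix [-101.73   -0.48  109.94] y az 93.74 xaxis [-0.0243  0.0989 -0.9948] w 0.5 q [-0.15  0.47  1.88  0.13  0.83 -0.3 ]
F world [-1.77  0.8  11.58] along fix x 0.95
tool shift to target [-20.3  -1.3  -0.8]
```

View pics/side4.png

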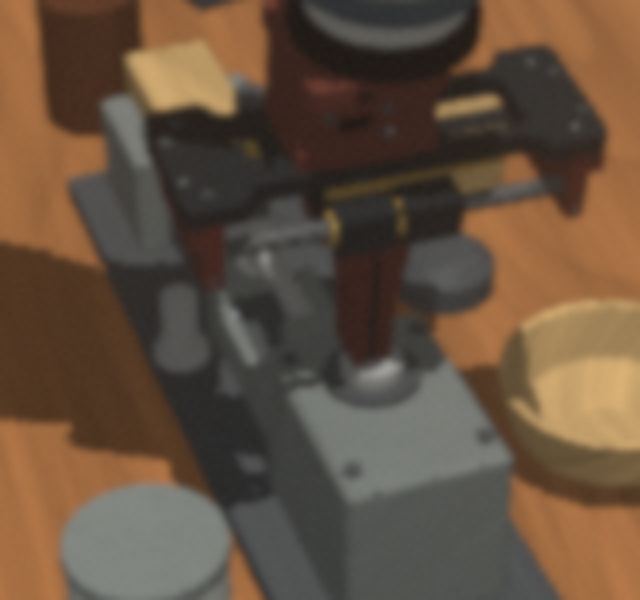

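The button is fully pressed and the post has left its drawn position. I'll withdraw straight up.

>>> send_rows([
  [-4, 0.4, 0, 0],
  [-8, 0.8, 0, 0],
  [-14, 1.4, 0, 0],
  [-18, 1.8, 0, 0],
  [-20, 2, 0, 0],
  [-20, 2, 0, 0],
  [-20, 2, 0, 0],
  [-14, 1, 0, 0],
  [-6, 0.5, 0, 0],
  [0, 0, 0, 0],
])

```text
t: 13.93
ee_pos: [534.7, -40.1, 241.4]
orientation: [0.026, 1.59, 0.13]
ft_force: [0.4, -0.4, -0.1]
width: 0.5
```

>>> send_rows([
  [0, -8, -8, 0],
  [0, -16, -14, 0],
  [0, -20, -16, 0],
  [0, -20, -16, 0],
  [0, -20, -16, 0],
  [0, -20, -14, 0],
  [0, -12, -8, 0],
  [0, -6, 0, 0],
  [0, 0, 0, 0],
  [0, 0, 0, 0],
])

```text
t: 14.77
ee_pos: [437.8, -172.6, 221.0]
orientation: [0.03, 1.604, 0.136]
ft_force: [-0.1, -0.1, -0.5]
width: -0.1
```

Run:
```python
from h import *
from workcell import ctrl
rep((-105,0,130))
for n,c in(("side",(190,340,225,385)),("top",(215,305,215,410))):
    d=ctrl.get_image(n); im=d["img"][c[0]:c[1],c[2]:c[3],::-1]
    np.savez(n+"5.npz",**d)
    cv2.imwrite(f"pics/{n}5.png",cv2.resize(im,None,fx=4,fy=4,interpolation=cv2.INTER_CUBIC)[:600,:800])
    W=cloud(d)
    k=(d["depth"]>0)&(W[...,2]>135)&(W[...,2]<160)&(abs(W[...,0]-520)<25)&(W[...,1]>30)&(W[...,1]<150)
    print(n,k.sum(),W[k].mean(0) if k.any() else "", tofix(W[k].mean(0)) if k.any() else "")
d=np.load("side0.npz")
```

```text
t 14.77 pos [ 437.8 -172.6  221. ] fix [-226.58  105.48  220.95] y az 93.75 xaxis [-0.0393  0.1032 -0.9939] w -0.1 q [-0.45  0.24  1.92  0.09  1.07 -0.56]
F world [-0.13 -0.12 -0.47] along fix x -0.11
tool shift to target [100.1 113.3 106.3]
side 0  
top 42 [519.43590194 115.54009793 149.81881242] [ 53.60505073  -0.37409703 149.81881242]
```

View pics/side5.png

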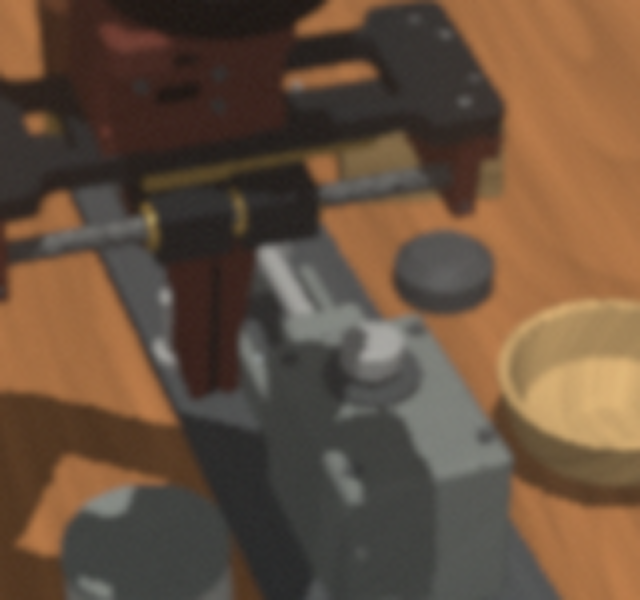

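View pics/top5.png

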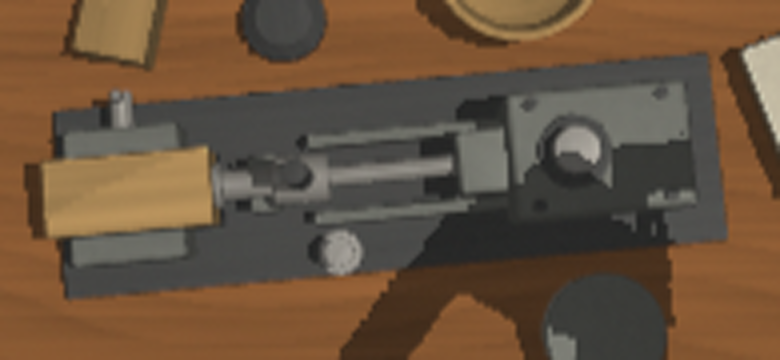

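The top view shows the post at fixture x of about +53.6 mm (it should be +53), with the disc flush against the blank. The prong gap at zoomed pixel (222,183) is gone and the button has come back up. Everything else on the bench in view looks unmoved, so I'm handing in.

```bash
python3 -c "
from workcell import ctrl
print(ctrl.close_job())"
```

```text
the job is handed in; nothing more can be done
None
```

The drive centre looks fully home after one blow of the striker, and I handed the job in at about 15 s of the 69 s allowed.

**Draw:** I pulled the post back with the closed fingers. The extra force from the ramped collar came on at about 29 mm of draw and was gone by about 39 mm. I drew about 17 mm past that point. The rubber stop's steep rise was never felt; the highest reading was 20.6 N, at the collar ramp.

**Let go:** When I eased forward about 4 mm, the force on the fingers dropped to about 0. I then backed off fully, and the camera showed the striker staying drawn.

**Firing:** I pressed the trip button to the end of its travel with at most 12 N, then withdrew.

**Last checks:**
- **Post:** the top camera puts it at x ≈ +53.6 mm of the fixture, against +53 mm fully forward. That is within the 2 mm calibration.
- **Drive centre:** the disc looks flush with the blank, with no prong gap showing. This rests on the picture and the post position; I did not measure the centre itself.
- **Button and arm:** the button is back up and the arm is clear, touching nothing.
- **Other things on the bench:** nothing in the final view looks moved. That view was a crop, so it did not show the mallet or all of the bowl, tin, offcut and sanding block.
- **Failed check:** the arm blocked the side camera's view of the post at the end, so only the top camera confirms it.
- **Tool tilt:** the tool tilted up to about 6° while drawing. My draw distances are corrected for that and are good to about 1 mm.

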